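# Sort the levelling feet and the extrusion of a shelving kit into their trays

### The arm

A 7-joint arm with a two-finger parallel gripper is mounted at the origin on the work surface. World frame = base frame: x ahead of the robot, y to its left, z up, the work surface at z = 0. Lengths are in mm, angles in rad, forces in N, time in s.
With the tool pointing down it reaches from about 400 to 900 mm from the base axis. Payload 5.6 kg.
Tool frame: the origin (TCP) lies midway between the tips of the shut fingers; the grasp point (between the pads) lies 19 mm behind it; z points along the fingers, y is the direction in which the jaws open and shut (so a half turn about z gives the same grasp; the last joint's range is limited). The gripper opens to 92 mm and grips with 3 to 60 N. Pads are 20 mm wide; open, the fingers measure 128 mm over their backs; the gripper's body (75 mm by 189 mm) begins 69 mm behind the grasp point.
Start: joints at [1.095, 0.468, -0.012, 1.603, 0.006, 1.071, -0.056], TCP at [272.581, -590.092, 214.592] pointing down, gripper open.
Joint ranges: [-2.53, 2.53], [-0.31, 2.02], [-1.57, 1.55], [0.28, 2.44], [-1.29, 4.43], [0.15, 1.84], [-2.92, 2.92]. Speed limits (rad/s): [2.57, 2.57, 3.14, 3.14, 3.14, 3.14, 3.14].

### API

Orientations are given as a unit quaternion [x, y, z, w].
In Python, from workcell import arm, cams, spotter gives the robot as it stands.
- The arm moves only by the tool play_rows, never from a script. Its argument "rows" is a list of rows, each an object with "translation": the shift along the world's x, y, z in cm, a list of three; "roll": the turn about the world's z in rad; "fingers": the gripper command: -1 is shut, 1 is fully open, values between are in proportion. A call has 1 to 10 rows; each row shifts and turns the pose as measured when the row begins; what a row does not reach is not made up. A row lasts 1/8 s, in which the tool goes at most 62.5 mm and 10.7 degrees, less where a joint would pass 70% of its speed; a pose out of reach is approached as far as the arm can. A call is refused whole if a number of a shift passes 6.25 or a number of a turn 0.188, either way. A call with a gripper value outside its range is refused whole. The fingers move at their own pace and stop on an object; the grip force is fixed at half the most. Time passes only in rows, so rows that do not move let the fingers close. It gives the time, the measured TCP pose, the force and the opening at its end, in the units of the state.
- arm.state(): the state, without advancing time (a new reading comes with each control period).
- cams.grab_frame(name): name is "side" or "top" or "wrist"; returns the picture (480x640x3 uint8, red, green, blue); there is no depth.
- cams.camera_params(name): a dict with "mtx" (3x3 intrinsics, pixels), "dist" ([k1, k2, p1, p2, k3] as OpenCV has them; the pictures are not rectified), "R" (3x3) and "t" (3): a world point X has camera coordinates R X + t; the wrist camera has in their place "tool_from_camera" (4x4, takes a point from camera to tool coordinates, whose origin is the TCP and whose axes are the flange's). Camera axes: x right, y down, z forward; pixel columns grow to the right and rows downward; lengths in mm; the calibration is good to about 2 mm. A picture is of the moment at which its call begins: read the wrist's pose just before it. camera_params takes no time and is no camera call.
- arm.hand_in(): hands the job in, once; it reports no verdict.
Trained networks look in the newest picture that a camera, given by its name, has taken for a name from the list of things; names that differ only in an ending like _2 or _b are one class to them, and where a whole thing is asked for, a point or a joint stands for the part that bears it (a point fixed in the world has none). Each returns a list of dicts, best first, with "p" (0 to 1); they miss things now and then, are a little off and sometimes report something else, mostly with a low value. They report only what shows in the picture. A call takes as long as a camera call.
- spotter.search_frame(label, camera): "extent" ([centre column, centre row, width, height] in pixels, round what is visible of it).
- spotter.place_of(label, camera): "at" ([row, column] in pixels: a listed point, or the origin of a listed thing).
The state is a dict: "t": time; "joint_pos": joint angles; "joint_velocities": joint speeds; "joint_efforts": joint torques, N m; "position": TCP position; "tcp_rot": TCP orientation; "contact_force": force on the tool from outside, world axes, zero at the start; "moment": the same for the moment, N m; "finger_gap": opening from 0.0 (shut) to 1.0 (fully open).
Only numpy, scipy, OpenCV 4.12 (cv2) and the standard library are available. Lean on these libraries where they do the work, as an engineer would, in place of code of your own. Each camera call takes 0.05 s, during which the arm holds its last target. There are 200 camera calls.

### The job

Lay out this shelving kit: stand each of the three levelling feet upright in the yellow tray of its own size (large foot in the large tray, medium in the medium, small in the small), and take the aluminium extrusion out of the grey rack, lifting its front end over the lip and drawing it out, and lay it flat in the long grey tray. Set everything down without dropping it or knocking a foot over.

Things in the scene. Friction and masses are not known exactly. Their poses are not given: they have to be found in the camera images.
- foot_large: the large of three levelling feet: round steel base 64 mm in diameter on a black rubber sole (8 mm thick, then a cone up to 17 mm) with a plain round steel stem, 16 mm in diameter, upright in its middle; 75 mm tall over all. Loose, stands on the table among other small goods. Origin: centre of the underside, z up along the stem. Grip the upper stem from above
- foot_medium: the medium of three levelling feet: round steel base 46 mm in diameter on a black rubber sole (8 mm thick, then a cone up to 17 mm) with a plain round steel stem, 16 mm in diameter, upright in its middle; 65 mm tall over all. Loose, stands on the table among other small goods. Origin: centre of the underside, z up along the stem. Grip the upper stem from above
- foot_small: the small of three levelling feet: round steel base 30 mm in diameter on a black rubber sole (8 mm thick, then a cone up to 17 mm) with a plain round steel stem, 16 mm in diameter, upright in its middle; 55 mm tall over all. Loose, stands on the table among other small goods. Origin: centre of the underside, z up along the stem. Grip the upper stem from above
- bin_large: the large of three square, shallow, open yellow trays, 96 x 96 mm outside, 88 x 88 mm inside, 20 mm tall over all, floor 4 mm thick; fixed to the table. Origin: centre of the underside, z up, x and y along its sides
- bin_medium: the medium of three square, shallow, open yellow trays, 78 x 78 mm outside, 70 x 70 mm inside, 20 mm tall over all, floor 4 mm thick; fixed to the table. Origin: centre of the underside, z up, x and y along its sides
- bin_small: the small of three square, shallow, open yellow trays, 62 x 62 mm outside, 54 x 54 mm inside, 20 mm tall over all, floor 4 mm thick; fixed to the table. Origin: centre of the underside, z up, x and y along its sides
- bar: a straight square aluminium extrusion, 200 mm long, 20 x 20 mm, a dark groove along each side; loose, about 0.12 kg. Origin: its middle (10 mm above its underside), x along its length; at the start its -x end is the front end, by the rack's lip, and its other end is under the rack's roof
- rack: grey bar rack, fixed, 60 mm wide; the bar lies on its floor (top 8 mm above the table, x = -108 to +108 mm). Origin: centre of the underside, z up, x lengthwise, -x end (front) towards the robot. The rear 46 mm (x = 62 to 108) has side walls 32 mm apart, an end wall and a roof (underside 38 mm, top 44 mm above the table); the rest is open above and at the sides
- rack_lip (a point): middle of the top edge of the rack's front lip, 18 mm above the table, 10 mm above the rack's floor; the lip runs across the full width, 6 mm thick (rack x = -114 to -108). The bar cannot go straight up: raise its front end over the lip and draw it forward (rack -x) 45 mm or more until the rear end is clear of the roof. Let go then, it rests on the lip and the floor
- long_tray: the long, low, open grey tray, fixed, 238 x 58 mm outside, 230 x 50 mm inside, 12 mm tall over all, floor 4 mm thick. Empty at the start. Origin: centre of the underside, z up, x along its length

How it is judged (in metres and radians):
At the end, for the whole second after the job is handed in: Each foot stands upright (within 0.15 rad) on the floor of the yellow tray of its size, its axis within 20 mm of the tray centre; the extrusion lies flat on the floor of the long tray, within 20 mm of its centre lengthwise and 18 mm crosswise and within 0.2 rad of its length; all are at rest (horizontal distance between foot_large and bin_large below 0.02 m and z of foot_large in the frame of bin_large below 0.009 m and angle between each of foot_large, foot_medium, foot_small's own z axis and vertical below 0.15 rad and linear speed of each of foot_large, foot_medium, foot_small, bar below 0.02 m/s and horizontal distance between foot_medium and bin_medium below 0.02 m and z of foot_medium in the frame of bin_medium below 0.009 m and horizontal distance between foot_small and bin_small below 0.02 m and z of foot_small in the frame of bin_small below 0.009 m and x of bar in the frame of long_tray between -0.02 and 0.02 m and y of bar in the frame of long_tray between -0.018 and 0.018 m and z of bar in the frame of long_tray below 0.0165 m and angle between the x axis of bar and the x axis of long_tray, either way round below 0.2 rad); the robot touches nothing.
It fails at once if a foot is knocked over (angle between any of foot_large, foot_medium, foot_small's own z axis and vertical above 0.9 rad).
It fails at once if a foot or the extrusion is dropped (moves faster than 0.9 m/s without the fingers on it) ((linear speed of foot_large above 0.9 m/s and contact force between the fingers and foot_large below 0.05 N) or (linear speed of foot_medium above 0.9 m/s and contact force between the fingers and foot_medium below 0.05 N) or (linear speed of foot_small above 0.9 m/s and contact force between the fingers and foot_small below 0.05 N) or (linear speed of bar above 0.9 m/s and contact force between the fingers and bar below 0.05 N)).
It also fails if it takes over 120 s, if anything falls off the work surface, if the arm or the gripper's body presses on something with over 40 N, if the wrist force passes 120 N, or if a joint passes its speed limit or range.

## Working session

There is one attempt and no reset: what is moved stays moved. The work goes in short steps, Python scripts to look and compute and a tool call to move; the robot and the scene stay as the last step left them, time stands still between calls to the robot, and variables do not carry over. Pictures are saved under pics/ and viewed, about 12 in all and at most 16, crops included, and the job is handed in when it is done.

Besides the shell and the picture viewer there is one more tool, called by a JSON object that holds its "api" and its "payload", one argument or row to a line. play_rows: Moves the arm, as the interface text tells. Its arguments: {"type":"object","properties":{"rows":{"type":"array","items":{"type":"object","properties":{"translation":{"type":"array","items":{"type":"number"}},"roll":{"type":"number"},"fingers":{"type":"number"}}}}},"required":["rows"]}

```bash
mkdir -p pics; ls; python3 - <<'E'
from workcell import arm,cams,spotter
import cv2,numpy as np
s=arm.state();print({k:np.round(v,3).tolist() for k,v in s.items()})
for c in ["top","side","wrist"]:
    im=cams.grab_frame(c);cv2.imwrite(f"pics/{c}0.png",im[:,:,::-1])
    p=cams.camera_params(c);print(c,{k:np.round(v,3).tolist() for k,v in p.items()})
for c in ["top","side"]:
  for n in ["foot_large","foot_medium","foot_small","bin_large","bin_medium","bin_small","bar","rack","rack_lip","long_tray"]:
    print(c,n,[(np.round(d["at"],1).tolist(),round(d["p"],2)) for d in spotter.place_of(n,c)[:3]])
E
```

```text
pics
{'t': 0.0, 'joint_pos': [1.095, 0.468, -0.012, 1.604, 0.006, 1.071, -0.056], 'joint_velocities': [-0.001, -0.002, 0.0, -0.001, -0.002, 0.001, 0.002], 'joint_efforts': [-0.001, -52.057, -0.012, -24.375, -0.056, 0.017, 0.0], 'position': [272.292, -589.552, 213.612], 'tcp_rot': [0.977, 0.215, -0.0, -0.001], 'contact_force': [0.004, -0.389, 0.438], 'moment': [0.007, -0.014, 0.029], 'finger_gap': 1.0}
top {'mtx': [[542.916, 0.0, 314.18], [0.0, 542.916, 237.444], [0.0, 0.0, 1.0]], 'dist': [-0.05, 0.0, 0.0, 0.0, 0.0], 'R': [[-0.002, -1.0, 0.004], [-0.995, 0.002, -0.096], [0.096, -0.004, -0.995]], 't': [12.056, 559.415, 1160.498]}
side {'mtx': [[570.615, 0.0, 313.723], [0.0, 570.615, 237.546], [0.0, 0.0, 1.0]], 'dist': [-0.054, 0.0, 0.0, 0.0, 0.0], 'R': [[-0.686, -0.728, 0.002], [-0.469, 0.439, -0.767], [0.557, -0.527, -0.642]], 't': [385.539, 277.425, 724.147]}
wrist {'mtx': [[411.029, 0.0, 320.595], [0.0, 411.029, 239.908], [0.0, 0.0, 1.0]], 'dist': [-0.024, 0.0, 0.0, 0.0, 0.0], 'tool_from_camera': [[0.0, -0.96, -0.281, 79.743], [1.0, 0.0, 0.0, -0.24], [-0.0, -0.281, 0.96, -170.107], 
[... 240 characters left out ...]
0.67), ([295.5, 194.2], 0.23)]
top bin_small [([211.9, 262.1], 0.57)]
top bar [([241.2, 190.1], 0.64), ([293.9, 190.7], 0.45)]
top rack [([242.5, 187.4], 0.79)]
top rack_lip [([294.0, 193.2], 0.76), ([238.4, 448.0], 0.35)]
top long_tray [([239.2, 449.5], 0.93)]
side foot_large [([239.4, 373.2], 0.65)]
side foot_medium [([269.1, 356.6], 0.9)]
side foot_small [([298.9, 326.7], 0.63)]
side bin_large [([209.9, 343.4], 0.65)]
side bin_medium [([230.9, 289.8], 0.57)]
side bin_small [([256.8, 239.7], 0.7)]
side bar [([323.3, 184.5], 0.72), ([297.8, 325.7], 0.49)]
side rack [([333.6, 180.0], 0.64)]
side rack_lip [([231.3, 289.0], 0.59), ([363.0, 228.2], 0.57)]
side long_tray [([182.5, 418.6], 0.67)]
```

View pics/top0.png

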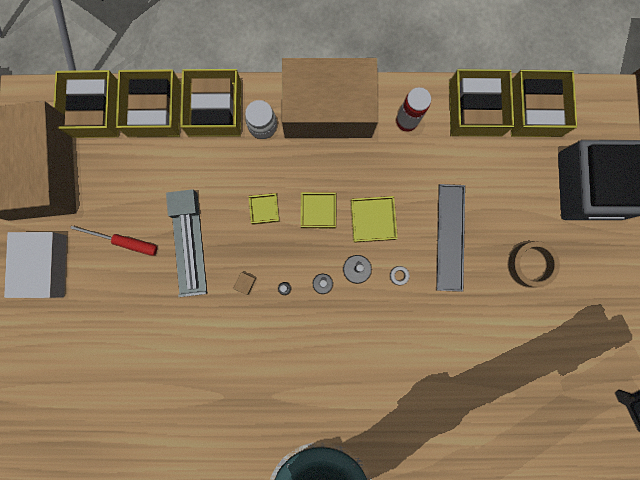

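View pics/side0.png

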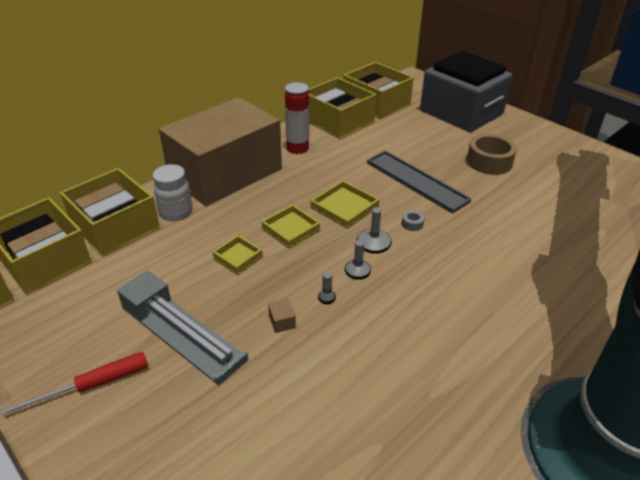

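```bash
cat > h.py <<'E'
import numpy as np,cv2
from workcell import arm,cams,spotter
from scipy.spatial.transform import Rotation as Ro
def pose(c,st=None):
    p=cams.camera_params(c)
    if c!="wrist": return p,np.array(p["R"]),np.array(p["t"])
    st=st or arm.state()
    T=np.array(p["tool_from_camera"]);Rt=Ro.from_quat(st["tcp_rot"]).as_matrix()
    Rw=Rt@T[:3,:3];tw=Rt@T[:3,3]+st["position"]
    return p,Rw.T,-Rw.T@tw
def ray(c,rc,z,st=None):
    "world point at height z seen at (row,col)"
    p,R,t=pose(c,st)
    u=cv2.undistortPoints(np.array([[[rc[1],rc[0]]]],float),np.array(p["mtx"]),np.array(p["dist"])).ravel()
    d=R.T@[u[0],u[1],1];o=-R.T@t
    return o+d*(z-o[2])/d[2]
def proj(c,X,st=None):
    p,R,t=pose(c,st)
    return cv2.projectPoints(np.array(X,float).reshape(-1,1,3),cv2.Rodrigues(R)[0],t,np.array(p["mtx"]),np.array(p["dist"]))[0].reshape(-1,2)
E
python3 - <<'E'
from h import *
D=dict(top=dict(fl=(270.7,357.4),fm=(284.4,321.5),fs=(286.4,282.6),bl=(217.4,374.3),bm=(212.1,317.1),bs=(211.9,262.1),bar=(241.2,190.1),rack=(242.5,187.4),lip=(294,193.2),tray=(239.2,449.5)),
side=dict(fl=(239.4,373.2),fm=(269.1,356.6),fs=(298.9,326.7),bl=(209.9,343.4),bm=(230.9,289.8),bs=(256.8,239.7),bar=(323.3,184.5),rack=(333.6,180),lip=(363,228.2),tray=(182.5,418.6)))
for c in D:
  for n,v in D[c].items(): print(c,n,np.round(ray(c,v,dict(bar=18,lip=18).get(n,0))[:2]))
E
```

```text
top fl [488. -85.]
top fm [457.  -5.]
top fs [453.  81.]
top bl [ 607. -124.]
top bm [619.   4.]
top bs [620. 128.]
top bar [552. 285.]
top rack [551. 295.]
top lip [436. 276.]
top tray [ 558. -293.]
side fl [499. -91.]
side fm [465. -11.]
side fs [450.  77.]
side bl [ 600. -115.]
side bm [623.   5.]
side bs [629. 118.]
side bar [549. 284.]
side rack [551. 294.]
side lip [443. 280.]
side tray [ 559. -298.]
```

The top view shows the feet at (357,269), (323,284) and (285,288), and the trays at about (374,219), (319,211) and (264,208). The rack with the bar is at x≈187 and the long tray at x≈450. The detections from both cameras agree, so I'll refine with contours.

```bash
python3 - <<'E'
from h import *
im=cv2.imread("pics/top0.png");hsv=cv2.cvtColor(im,cv2.COLOR_BGR2HSV)
def rect(mask,z,n):
    cs,_=cv2.findContours(mask,cv2.RETR_EXTERNAL,cv2.CHAIN_APPROX_NONE)
    for c in sorted(cs,key=cv2.contourArea)[::-1][:n]:
        W=np.array([ray("top",(p[0][1],p[0][0]),z)[:2] for p in c],np.float32)
        print([np.round(v,1).tolist() if not np.isscalar(v) else round(v,1) for v in cv2.minAreaRect(W)])
roi=np.zeros(im.shape[:2],np.uint8);roi[185:250,240:405]=255
rect(cv2.inRange(hsv,(22,110,60),(38,255,255))&roi,20,3)
for (a,b,c,d),z in (((178,298,430,472),12),((180,302,160,212),8)):
    roi[:]=0;roi[a:b,c:d]=255
    rect(cv2.inRange(hsv,(0,0,0),(180,70,255))&roi,z,2)
cv2.imwrite("pics/z1.png",cv2.resize(im[180:305,160:300],None,fx=5,fy=4.8,interpolation=cv2.INTER_CUBIC)[:600])
E
```

```text
[[601.6, -120.2], [97.5, 97.7], 3.8]
[[621.2, 3.5], [77.6, 80.4], 89.9]
[[625.2, 124.0], [63.4, 62.9], 5.7]
[[561.6, -292.2], [60.1, 238.4], 87.3]
[[551.0, 296.0], [237.2, 71.6], 7.1]
```

View pics/z1.png

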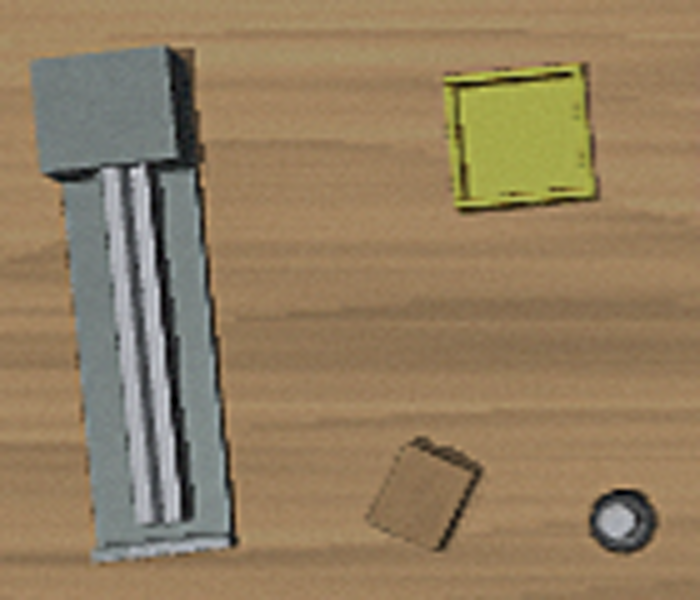

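```bash
python3 - <<'E'
from h import *
a=ray("top",(288.5,191.9),28);b=ray("top",(214.6,184.9),28);print(a,b,np.degrees(np.arctan2(*(b-a)[1::-1])))
for n,rc,h in (("l",(267.5,359),75),("m",(283,323.5),65),("s",(288.5,283.5),55)): print(n,ray("top",rc,h))
print("lip",ray("top",(294.5,193),18))
E
```

```text
[448.45129335 276.58586613  28.        ] [610.18614023 295.11697416  28.        ] 6.536280538802723
l [491.60588188 -82.17426037  75.        ]
m [459.62007359  -8.1301024   65.        ]
s [448.2770661   76.35108251  55.        ]
lip [435.40441814 276.14926274  18.        ]
```

{"api": "play_rows", "payload": {
  "rows": [
    {"translation":[2,6,2],"roll":-0.18,"fingers":0.2},
    {"translation":[2,6,2],"roll":-0.18,"fingers":0.2},
    {"translation":[2,6,1],"roll":-0.073,"fingers":0.2},
    {"translation":[2,6,0],"roll":0,"fingers":0.2},
    {"translation":[2,6,0],"roll":0,"fingers":0.2},
    {"translation":[2,6,0],"roll":0,"fingers":0.2},
    {"translation":[2,6,0],"roll":0,"fingers":0.2},
    {"translation":[2,5,0],"roll":0,"fingers":0.2}
  ]
}}

```text
t: 2.15
position: [428.0, -126.3, 264.6]
tcp_rot: [1.0, -0.01, 0.003, 0.001]
contact_force: [1.4, -0.5, -0.5]
finger_gap: 0.602
```

```bash
cat > look.py <<'E'
import sys
from h import *
st=arm.state();im=cams.grab_frame("wrist")
print(np.round(st["position"],1),np.round(st["tcp_rot"],3))
H=dict(foot_large=0,foot_medium=0,foot_small=0,bin_large=0,bin_medium=0,bin_small=0,bar=float(sys.argv[3]) if len(sys.argv)>3 else 18,rack_lip=18)
for n in sys.argv[2].split(","):
    for d in spotter.place_of(n,"wrist")[:2]: print(n,np.round(d["at"],1),round(d["p"],2),np.round(ray("wrist",d["at"],H.get(n,0),st)[:2],1))
cv2.imwrite("pics/"+sys.argv[1]+".png",im[:,:,::-1])
E
python3 look.py w1 foot_large,foot_medium,foot_small,bin_large,bin_medium
python3 - <<'E'
from h import *
for c,r in (("l",(491.6,-82.2,75)),("m",(459.6,-8.1,65)),("s",(448.3,76.3,55)),("bm",(621.2,3.5,20)),("bl",(601.6,-120.2,20))): print(c,proj("wrist",r))
E
```

```text
[ 428.  -126.3  264.6] [ 1.    -0.01   0.003  0.001]
foot_large [136.9 277.5] 0.66 [493.1 -83.6]
foot_medium [172.2 205.7] 0.66 [458.6  -6.3]
foot_small [182.1 126.4] 0.85 [450.   79.3]
foot_small [137.9 276.8] 0.53 [492.1 -82.9]
bin_large [ 19.6 307.8] 0.91 [ 602.2 -117.8]
bin_large [ 58.6 485. ] 0.34 [ 564.7 -291.5]
l [[263.12895917 140.70734189]]
m [[184.43138771 178.76754464]]
s [[ 99.54827951 191.6985043 ]]
bm [[168.25204574  -6.32913634]]
bl [[305.77584938  13.58081725]]
```

View pics/w1.png

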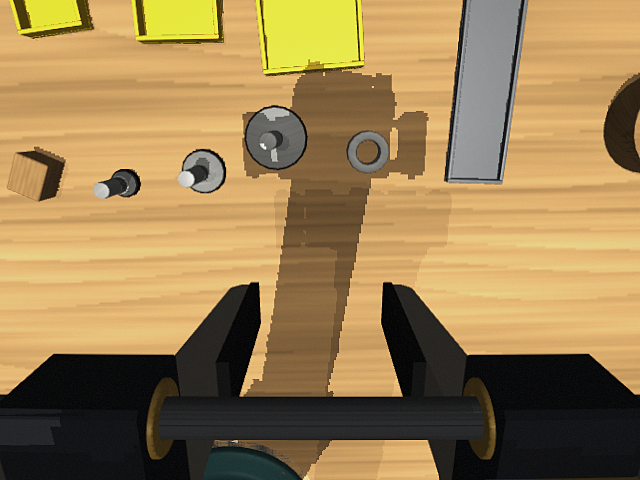

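The wrist view shows the stem tops at (268,143), (186,180) and (101,190), within a few pixels of my predictions. I'll start with the large foot.

{"api": "play_rows", "payload": {
  "rows": [
    {"translation":[2.2,1.5,-4],"roll":0.02,"fingers":0.2},
    {"translation":[2.2,1.4,-5],"roll":0,"fingers":0.2},
    {"translation":[2.1,1.4,-4],"roll":0,"fingers":0.2},
    {"translation":[0,0,0],"roll":0,"fingers":0.2}
  ]
}}

```text
t: 2.95
position: [493.2, -94.0, 131.4]
tcp_rot: [1.0, -0.008, 0.003, 0.003]
contact_force: [-0.4, -1.2, -0.2]
finger_gap: 0.601
```

{"api": "play_rows", "payload": {
  "rows": [
    {"translation":[0,1.1,-2],"roll":0.02,"fingers":0.2},
    {"translation":[0,0.2,-3],"roll":0,"fingers":0.2},
    {"translation":[0,0,0],"roll":0,"fingers":0.2}
  ]
}}

```text
t: 3.32
position: [493.5, -87.1, 84.0]
tcp_rot: [1.0, -0.002, 0.005, 0.005]
contact_force: [0.2, 1.0, 0.0]
finger_gap: 0.6
```

{"api": "play_rows", "payload": {
  "rows": [
    {"translation":[-0.1,0.35,-2.0],"roll":0,"fingers":0.2},
    {"translation":[0,0.2,-1.7],"roll":0,"fingers":0.2},
    {"translation":[0,0,-0.3],"roll":0,"fingers":0.2},
    {"translation":[0,0,0],"roll":0,"fingers":-1},
    {"translation":[0,0,0],"roll":0,"fingers":-1},
    {"translation":[0,0,0],"roll":0,"fingers":-1},
    {"translation":[0,0,0],"roll":0,"fingers":-1}
  ]
}}

```text
t: 4.2
position: [497.1, -86.3, 50.6]
tcp_rot: [1.0, -0.005, 0.011, 0.007]
contact_force: [0.3, 1.6, 0.2]
finger_gap: 0.188
```

{"api": "play_rows", "payload": {
  "rows": [
    {"translation":[0,0,1.5],"roll":0,"fingers":-1},
    {"translation":[0,0,2.5],"roll":0,"fingers":-1},
    {"translation":[3,-1,0],"roll":0,"fingers":-1},
    {"translation":[4,-1.2,0],"roll":0,"fingers":-1},
    {"translation":[3,-1,0],"roll":0,"fingers":-1},
    {"translation":[0,0,0],"roll":0,"fingers":-1}
  ]
}}

```text
t: 4.95
position: [598.5, -119.6, 96.0]
tcp_rot: [1.0, -0.005, 0.011, 0.007]
contact_force: [-0.6, -0.3, -2.7]
finger_gap: 0.166
```

```bash
python3 look.py w2 foot_large,bin_large,bin_medium; python3 - <<'E'
from h import *
print(Ro.from_quat(arm.state()["tcp_rot"]).as_matrix().round(3))
E
```

```text
[ 598.5 -119.6   96. ] [ 1.    -0.005  0.011  0.007]
foot_large [272.9 320.6] 0.71 [ 578.7 -120.6]
bin_medium [212.7 130.9] 0.65 [622.6   4.6]
[[ 1.    -0.008  0.018]
 [-0.008 -1.    -0.014]
 [ 0.018  0.014 -1.   ]]
```

View pics/w2.png

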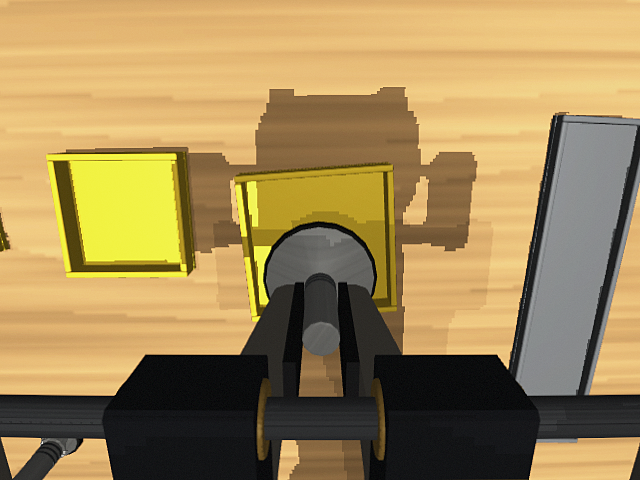

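The foot is held over the large tray, with its stem top at (320,343).

```bash
python3 - <<'E'
from h import *
print(ray("wrist",(272.9,320.6),45.4),ray("wrist",(341,320.5),120))
E
```

```text
[ 592.05822138 -118.65603044   45.4       ] [ 590.28367434 -117.52125153  120.        ]
```

{"api": "play_rows", "payload": {
  "rows": [
    {"translation":[1.0,-0.2,0],"roll":0,"fingers":-1},
    {"translation":[0,0,-1.8],"roll":0,"fingers":-1},
    {"translation":[0,0,-1.2],"roll":0,"fingers":-1},
    {"translation":[0,0,-0.5],"roll":0,"fingers":-1},
    {"translation":[0,0,0],"roll":0,"fingers":-1}
  ]
}}

```text
t: 5.78
position: [603.8, -119.6, 57.0]
tcp_rot: [1.0, -0.003, 0.007, 0.007]
contact_force: [-0.3, -0.6, -1.7]
finger_gap: 0.167
```

{"api": "play_rows", "payload": {
  "rows": [
    {"translation":[0.3,0,-0.15],"roll":0,"fingers":-1},
    {"translation":[0,0,-0.1],"roll":0,"fingers":-1},
    {"translation":[0,0,0],"roll":0,"fingers":-1}
  ]
}}

```text
t: 6.15
position: [607.6, -119.6, 54.9]
tcp_rot: [1.0, -0.004, 0.008, 0.007]
contact_force: [0.2, -0.4, -2.9]
finger_gap: 0.162
```

{"api": "play_rows", "payload": {
  "rows": [
    {"translation":[-0.1,0,-0.1],"roll":0,"fingers":-1},
    {"translation":[0,0,0],"roll":0,"fingers":-1}
  ]
}}

```text
t: 6.4
position: [607.3, -119.9, 54.7]
tcp_rot: [1.0, -0.004, 0.009, 0.007]
contact_force: [-0.5, 0.4, -2.4]
finger_gap: 0.162
```

Close enough (≤1 mm above the floor, or touching it). I'll release and rise.

{"api": "play_rows", "payload": {
  "rows": [
    {"translation":[0,0,-0.1],"roll":0,"fingers":-1},
    {"translation":[0,0,0],"roll":0,"fingers":-0.5},
    {"translation":[0,0,0],"roll":0,"fingers":0.1},
    {"translation":[0,0,0],"roll":0,"fingers":0.2},
    {"translation":[0,0,0],"roll":0,"fingers":0.2},
    {"translation":[0,0,3],"roll":0,"fingers":0.2},
    {"translation":[0,0,5],"roll":0,"fingers":0.2},
    {"translation":[0,0,5],"roll":0,"fingers":0.2}
  ]
}}

```text
t: 7.4
position: [604.2, -119.4, 183.0]
tcp_rot: [1.0, -0.003, 0.005, 0.006]
contact_force: [0.7, -0.0, -0.3]
finger_gap: 0.603
```

```bash
python3 look.py w3 foot_large,bin_large,bin_medium,foot_medium,foot_small
```

```text
[ 604.2 -119.4  183. ] [ 1.    -0.003  0.005  0.006]
foot_large [218.2 319.1] 0.88 [ 602.1 -120.1]
bin_medium [199.1 174.8] 0.57 [620.3   5.2]
```

View pics/w3.png

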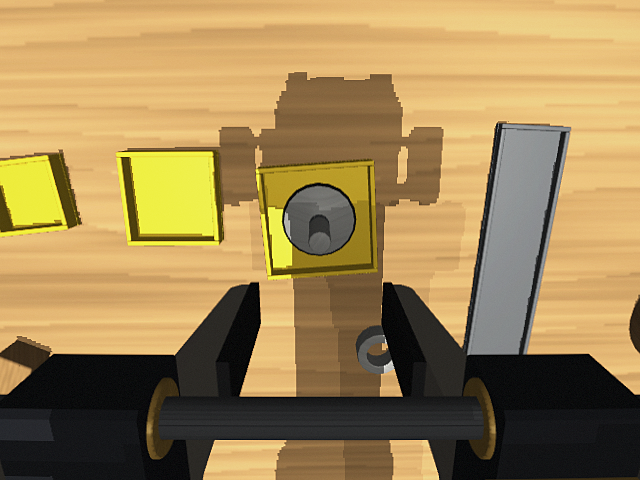

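The large foot is centred in its tray and upright, with its base at (319,219). Next is the medium foot.

{"api": "play_rows", "payload": {
  "rows": [
    {"translation":[-3,2.3,0],"roll":0,"fingers":0.2},
    {"translation":[-4,3.1,-1],"roll":0,"fingers":0.2},
    {"translation":[-4,3.1,-3],"roll":0,"fingers":0.2},
    {"translation":[-3.4,2.6,-3],"roll":0,"fingers":0.2},
    {"translation":[0,0,0],"roll":0,"fingers":0.2},
    {"translation":[0,0,0],"roll":0,"fingers":0.2}
  ]
}}

```text
t: 8.45
position: [449.3, -6.3, 100.4]
tcp_rot: [1.0, -0.004, -0.004, 0.006]
contact_force: [-0.2, 0.1, -0.0]
finger_gap: 0.598
```

{"api": "play_rows", "payload": {
  "rows": [
    {"translation":[1.0,-0.2,-1.5],"roll":0,"fingers":0.2},
    {"translation":[0,0,-2],"roll":0,"fingers":0.2},
    {"translation":[0,0,-1],"roll":0,"fingers":0.2},
    {"translation":[0,0,0],"roll":0,"fingers":0.2}
  ]
}}

```text
t: 8.95
position: [463.8, -10.9, 54.7]
tcp_rot: [1.0, -0.006, -0.002, 0.006]
contact_force: [-0.4, -0.4, -0.1]
finger_gap: 0.603
```

{"api": "play_rows", "payload": {
  "rows": [
    {"translation":[-0.4,0.2,-1.0],"roll":0,"fingers":0.2},
    {"translation":[0,0,-0.2],"roll":0,"fingers":0.2},
    {"translation":[0,0,0],"roll":0,"fingers":-0.4},
    {"translation":[0,0,0],"roll":0,"fingers":-1},
    {"translation":[0,0,0],"roll":0,"fingers":-1},
    {"translation":[0,0,0],"roll":0,"fingers":-1},
    {"translation":[0,0,0],"roll":0,"fingers":-1},
    {"translation":[0,0,0],"roll":0,"fingers":-1}
  ]
}}

```text
t: 9.95
position: [461.0, -8.8, 43.7]
tcp_rot: [1.0, -0.006, -0.0, 0.006]
contact_force: [-0.6, 0.6, -1.6]
finger_gap: 0.163
```

{"api": "play_rows", "payload": {
  "rows": [
    {"translation":[0,0,1.5],"roll":0,"fingers":-1},
    {"translation":[0,0,2.5],"roll":0,"fingers":-1},
    {"translation":[3,0.2,0],"roll":0,"fingers":-1},
    {"translation":[4,0.3,0],"roll":0,"fingers":-1},
    {"translation":[4,0.3,0],"roll":0,"fingers":-1},
    {"translation":[4,0.3,0],"roll":0,"fingers":-1},
    {"translation":[0.5,0.1,0],"roll":0,"fingers":-1},
    {"translation":[0,0,0],"roll":0,"fingers":-1}
  ]
}}

```text
t: 10.95
position: [619.6, 3.0, 91.7]
tcp_rot: [1.0, -0.007, 0.001, 0.006]
contact_force: [-0.5, -0.2, -0.6]
finger_gap: 0.164
```

```bash
python3 look.py w4 foot_medium,bin_medium; python3 - <<'E'
from h import *
z=arm.state()["position"][2]-43.7
for d in spotter.place_of("foot_medium","wrist")[:1]: print(z,ray("wrist",d["at"],z))
E
```

```text
[619.6   3.   91.7] [ 1.    -0.007  0.001  0.006]
foot_medium [273.3 320. ] 0.77 [599.1   2.9]
bin_medium [239.6 319.8] 0.76 [623.    2.7]
48.02479199249616 [617.03565736   2.8259235   48.02479199]
```

{"api": "play_rows", "payload": {
  "rows": [
    {"translation":[0.4,0,-1.5],"roll":0,"fingers":-1},
    {"translation":[0,0,-2],"roll":0,"fingers":-1},
    {"translation":[0,0,-0.5],"roll":0,"fingers":-1},
    {"translation":[0,0,0],"roll":0,"fingers":-1}
  ]
}}

```text
t: 11.65
position: [621.3, 2.2, 47.8]
tcp_rot: [1.0, -0.007, -0.001, 0.006]
contact_force: [-1.1, -0.4, 0.1]
finger_gap: 0.166
```

{"api": "play_rows", "payload": {
  "rows": [
    {"translation":[0,0,-0.1],"roll":0,"fingers":-1},
    {"translation":[0,0,0],"roll":0,"fingers":-0.5},
    {"translation":[0,0,0],"roll":0,"fingers":0.1},
    {"translation":[0,0,0],"roll":0,"fingers":0.2},
    {"translation":[0,0,0],"roll":0,"fingers":0.2},
    {"translation":[0,0,3],"roll":0,"fingers":0.2},
    {"translation":[0,0,4],"roll":0,"fingers":0.2},
    {"translation":[-3,1.2,4],"roll":0,"fingers":0.2}
  ]
}}

```text
t: 12.65
position: [591.0, 13.3, 157.6]
tcp_rot: [1.0, -0.008, -0.002, 0.006]
contact_force: [0.1, 0.4, 0.9]
finger_gap: 0.598
```

```bash
python3 look.py w5 foot_medium,bin_medium,bin_small,foot_large
```

```text
[591.   13.3 157.6] [ 1.    -0.008 -0.002  0.006]
foot_medium [184.1 332.3] 0.76 [620.3   1.9]
bin_small [173.1 176.6] 0.76 [631.3 125.2]
foot_large [204.1 482.3] 0.68 [ 602.  -120.6]
```

{"api": "play_rows", "payload": {
  "rows": [
    {"translation":[-3,1.3,0],"roll":0.01,"fingers":0.2},
    {"translation":[-4,1.8,-2],"roll":0,"fingers":0.2},
    {"translation":[-4,1.8,-2.5],"roll":0,"fingers":0.2},
    {"translation":[-2.5,1.2,-2],"roll":0,"fingers":0.2},
    {"translation":[0,0,0],"roll":0,"fingers":0.2},
    {"translation":[0,0,0],"roll":0,"fingers":0.2}
  ]
}}

```text
t: 13.65
position: [451.8, 72.3, 82.7]
tcp_rot: [1.0, -0.004, -0.007, 0.007]
contact_force: [0.2, 0.1, -0.9]
finger_gap: 0.598
```

{"api": "play_rows", "payload": {
  "rows": [
    {"translation":[-0.1,0.4,-1.5],"roll":0,"fingers":0.2},
    {"translation":[0,0,-1.5],"roll":0,"fingers":0.2},
    {"translation":[0,0,-1],"roll":0,"fingers":0.2},
    {"translation":[0,0,0],"roll":0,"fingers":0.2}
  ]
}}

```text
t: 14.15
position: [453.7, 75.3, 39.9]
tcp_rot: [1.0, -0.006, -0.007, 0.007]
contact_force: [0.3, -0.6, 0.7]
finger_gap: 0.602
```

{"api": "play_rows", "payload": {
  "rows": [
    {"translation":[-0.4,0.1,-0.5],"roll":0,"fingers":0.2},
    {"translation":[0,0,0],"roll":0,"fingers":0.2},
    {"translation":[0,0,0],"roll":0,"fingers":-0.4},
    {"translation":[0,0,0],"roll":0,"fingers":-1},
    {"translation":[0,0,0],"roll":0,"fingers":-1},
    {"translation":[0,0,0],"roll":0,"fingers":-1},
    {"translation":[0,0,0],"roll":0,"fingers":-1},
    {"translation":[0,0,0],"roll":0,"fingers":-1}
  ]
}}

```text
t: 15.15
position: [450.4, 76.5, 35.5]
tcp_rot: [1.0, -0.006, -0.005, 0.006]
contact_force: [-0.9, 0.3, -0.0]
finger_gap: 0.162
```

{"api": "play_rows", "payload": {
  "rows": [
    {"translation":[0,0,1.5],"roll":0,"fingers":-1},
    {"translation":[0,0,2.5],"roll":0,"fingers":-1},
    {"translation":[3,0.8,0],"roll":0,"fingers":-1},
    {"translation":[4,1.1,0],"roll":0,"fingers":-1},
    {"translation":[4,1.1,0],"roll":0,"fingers":-1},
    {"translation":[4,1.1,0],"roll":0,"fingers":-1},
    {"translation":[2,0.5,0],"roll":0,"fingers":-1},
    {"translation":[0,0,0],"roll":0,"fingers":-1}
  ]
}}

```text
t: 16.15
position: [625.7, 123.7, 84.5]
tcp_rot: [1.0, -0.006, -0.004, 0.006]
contact_force: [-0.4, 0.5, -0.3]
finger_gap: 0.162
```

```bash
python3 look.py w6 foot_small,bin_small; python3 - <<'E'
from h import *
z=arm.state()["position"][2]-35.5
for d in spotter.place_of("foot_small","wrist")[:1]: print(z,ray("wrist",d["at"],z))
E
```

```text
[625.7 123.7  84.5] [ 1.    -0.006 -0.004  0.006]
foot_small [272.7 318.3] 0.72 [607.6 124.8]
bin_small [242.9 318.6] 0.92 [628.2 124.3]
48.66078704943051 [624.50651647 123.96817715  48.66078705]
```

View pics/w6.png

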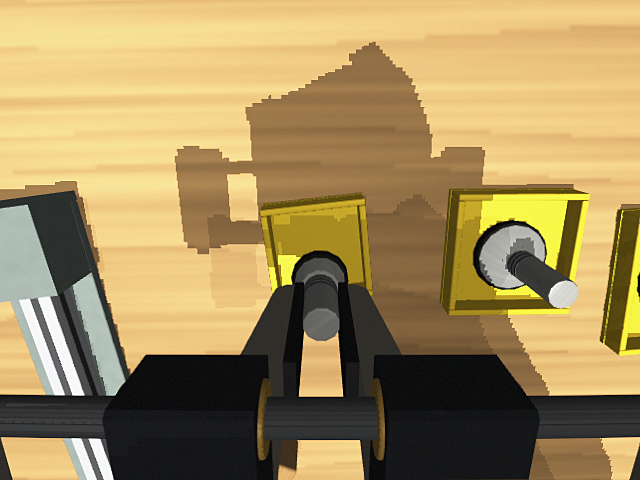

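The small foot is over its tray with its base at (319,272), and the medium foot stands well in its own.

{"api": "play_rows", "payload": {
  "rows": [
    {"translation":[0.1,0,-1.5],"roll":0,"fingers":-1},
    {"translation":[0,0,-2],"roll":0,"fingers":-1},
    {"translation":[0,0,-0.6],"roll":0,"fingers":-1},
    {"translation":[0,0,0],"roll":0,"fingers":-1}
  ]
}}

```text
t: 16.85
position: [622.1, 121.9, 39.4]
tcp_rot: [1.0, -0.006, -0.006, 0.007]
contact_force: [-1.2, 1.6, 0.1]
finger_gap: 0.168
```

{"api": "play_rows", "payload": {
  "rows": [
    {"translation":[0,0,0],"roll":0,"fingers":-0.5},
    {"translation":[0,0,0],"roll":0,"fingers":0.1},
    {"translation":[0,0,0],"roll":0,"fingers":0.2},
    {"translation":[0,0,0],"roll":0,"fingers":0.2},
    {"translation":[0,0,3],"roll":0,"fingers":0.2},
    {"translation":[0,0,5],"roll":0,"fingers":0.2},
    {"translation":[0,0,4],"roll":0,"fingers":0.2},
    {"translation":[-5,3,2],"roll":0.05,"fingers":0.2},
    {"translation":[-5,3,0],"roll":0.06,"fingers":0.2},
    {"translation":[-5,3,0],"roll":0,"fingers":0.2}
  ]
}}

```text
t: 18.1
position: [472.7, 211.3, 185.7]
tcp_rot: [0.999, 0.046, -0.002, 0.007]
contact_force: [0.2, 1.5, 0.5]
finger_gap: 0.603
```

```bash
python3 look.py w7 foot_small,foot_medium,bar,rack,rack_lip; python3 - <<'E'
from h import *
print(Ro.from_quat(arm.state()["tcp_rot"]).as_matrix().round(3))
E
```

```text
[472.7 211.3 185.7] [ 0.999  0.046 -0.002  0.007]
foot_small [ 39.1 448.4] 0.97 [622.8 121. ]
foot_medium [ 59.5 593.5] 0.64 [620.3  -0.7]
bar [112.9 229.4] 0.91 [550.1 288.5]
rack [118.3 227.4] 0.87 [545.5 293.6]
rack_lip [251.  233.9] 0.75 [436.3 281.1]
rack_lip [116.7 229.3] 0.23 [547.2 288.5]
[[ 0.996  0.091 -0.004]
 [ 0.091 -0.996 -0.014]
 [-0.006  0.014 -1.   ]]
```

View pics/w7.png

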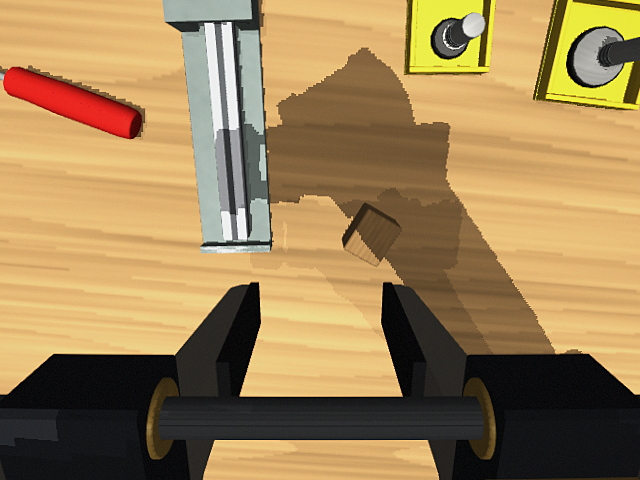

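All three feet stand in their trays. The bar's top face runs from (235,239) at the front to (222,24) at the roof.

```bash
python3 - <<'E'
from h import *
a=ray("wrist",(240,235),28);b=ray("wrist",(24,222),28);print(a,b,np.arctan2(*(b-a)[1::-1]))
print(ray("wrist",(248,237),18))
E
```

```text
[451.9200368  276.97800851  28.        ] [613.55338468 291.94837981  28.        ] 0.09235583808351729
[441.73958823 276.78711479  18.        ]
```

{"api": "play_rows", "payload": {
  "rows": [
    {"translation":[0,3,-3],"roll":0.01,"fingers":0.2},
    {"translation":[0,3.7,-4],"roll":0,"fingers":0.2},
    {"translation":[0,0,-4],"roll":0,"fingers":0.2},
    {"translation":[0,0,0],"roll":0,"fingers":0.2},
    {"translation":[0,0,0],"roll":0,"fingers":0.2}
  ]
}}

```text
t: 19.02
position: [483.6, 273.7, 72.6]
tcp_rot: [0.999, 0.043, -0.0, 0.007]
contact_force: [0.1, -0.1, 0.8]
finger_gap: 0.597
```

{"api": "play_rows", "payload": {
  "rows": [
    {"translation":[-1.2,0.6,-1.5],"roll":0.015,"fingers":0.2},
    {"translation":[0,0,-2],"roll":0,"fingers":0.2},
    {"translation":[0,0,-1],"roll":0,"fingers":0.2},
    {"translation":[0,0,0],"roll":0,"fingers":0.2}
  ]
}}

```text
t: 19.52
position: [472.6, 280.8, 29.5]
tcp_rot: [0.999, 0.051, 0.003, 0.006]
contact_force: [-0.5, -0.1, 1.2]
finger_gap: 0.6
```

{"api": "play_rows", "payload": {
  "rows": [
    {"translation":[-0.2,-0.1,-1.2],"roll":0,"fingers":0.2},
    {"translation":[0,0,0],"roll":0,"fingers":0.2},
    {"translation":[0,0,0],"roll":0,"fingers":0.2}
  ]
}}

```text
t: 19.9
position: [471.0, 280.3, 17.9]
tcp_rot: [0.999, 0.051, 0.004, 0.005]
contact_force: [0.0, -0.1, 0.0]
finger_gap: 0.605
```

{"api": "play_rows", "payload": {
  "rows": [
    {"translation":[0,0,-0.2],"roll":0,"fingers":-0.2},
    {"translation":[0,0,0],"roll":0,"fingers":-1},
    {"translation":[0,0,0],"roll":0,"fingers":-1},
    {"translation":[0,0,0],"roll":0,"fingers":-1},
    {"translation":[0,0,0],"roll":0,"fingers":-1},
    {"translation":[0,0,0],"roll":0,"fingers":-1}
  ]
}}

```text
t: 20.65
position: [471.5, 280.5, 16.3]
tcp_rot: [0.999, 0.051, 0.004, 0.005]
contact_force: [-0.6, 0.3, 0.4]
finger_gap: 0.214
```

Gripped at 19.7 mm. Now I'll lift the front end in steps.

{"api": "play_rows", "payload": {
  "rows": [
    {"translation":[0,0,0.6],"roll":0,"fingers":-1},
    {"translation":[0,0,0.6],"roll":0,"fingers":-1},
    {"translation":[0,0,0],"roll":0,"fingers":-1}
  ]
}}

```text
t: 21.02
position: [471.1, 280.2, 28.9]
tcp_rot: [0.999, 0.051, 0.004, 0.005]
contact_force: [-0.2, 0.5, -2.2]
finger_gap: 0.215
```

{"api": "play_rows", "payload": {
  "rows": [
    {"translation":[0,0,0.5],"roll":0,"fingers":-1},
    {"translation":[0,0,0],"roll":0,"fingers":-1}
  ]
}}

```text
t: 21.28
position: [470.8, 280.1, 34.1]
tcp_rot: [0.999, 0.051, 0.004, 0.005]
contact_force: [0.1, 0.2, -2.7]
finger_gap: 0.211
```

```bash
python3 - <<'E'
from h import *
print(arm.state()["contact_force"])
im=cams.grab_frame("side");cv2.imwrite("pics/s1.png",cv2.resize(im[250:410,100:300,::-1],None,fx=3.5,fy=3.5,interpolation=cv2.INTER_CUBIC))
E
```

```text
[ 0.13675573  0.19189994 -2.6616508 ]
```

View pics/s1.png

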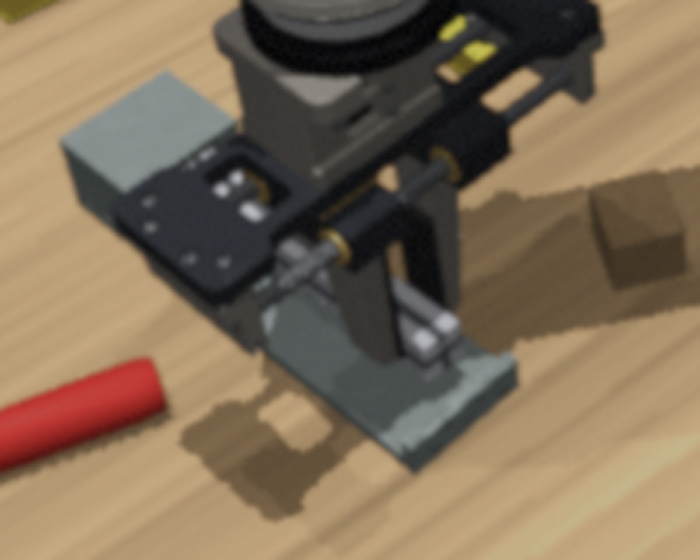

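The bar's front end is raised above the lip. Drawing it forward.

{"api": "play_rows", "payload": {
  "rows": [
    {"translation":[-1,-0.1,0],"roll":0,"fingers":-1},
    {"translation":[-1.5,-0.15,0],"roll":0,"fingers":-1},
    {"translation":[-1.5,-0.15,0],"roll":0,"fingers":-1},
    {"translation":[-1.5,-0.15,0],"roll":0,"fingers":-1},
    {"translation":[-0.5,-0.05,0],"roll":0,"fingers":-1},
    {"translation":[0,0,0],"roll":0,"fingers":-1}
  ]
}}

```text
t: 22.08
position: [405.4, 273.5, 34.2]
tcp_rot: [0.999, 0.051, 0.004, 0.005]
contact_force: [0.6, 0.0, -1.9]
finger_gap: 0.217
```

{"api": "play_rows", "payload": {
  "rows": [
    {"translation":[0,0,-0.4],"roll":0,"fingers":-1},
    {"translation":[0,0,-0.1],"roll":0,"fingers":-1},
    {"translation":[0,0,0],"roll":0,"fingers":-1}
  ]
}}

```text
t: 22.45
position: [406.6, 273.7, 28.8]
tcp_rot: [0.999, 0.051, 0.004, 0.005]
contact_force: [-0.5, -0.3, -1.0]
finger_gap: 0.214
```

{"api": "play_rows", "payload": {
  "rows": [
    {"translation":[0,0,-0.1],"roll":0,"fingers":-1},
    {"translation":[0,0,0],"roll":0,"fingers":-0.5},
    {"translation":[0,0,0],"roll":0,"fingers":0.1},
    {"translation":[0,0,0],"roll":0,"fingers":0.2},
    {"translation":[0,0,0],"roll":0,"fingers":0.2},
    {"translation":[0,0,3],"roll":0,"fingers":0.2},
    {"translation":[0,0,4],"roll":0,"fingers":0.2},
    {"translation":[0,0,4],"roll":0,"fingers":0.2}
  ]
}}

```text
t: 23.45
position: [405.0, 272.5, 137.9]
tcp_rot: [0.999, 0.051, 0.001, 0.006]
contact_force: [0.8, 0.5, -0.5]
finger_gap: 0.599
```

```bash
python3 look.py w8 bar,rack 24; python3 - <<'E'
from h import *
cv2.imwrite("pics/t8.png",cams.grab_frame("top")[:,:,::-1])
for n in("bar",):
  for d in spotter.place_of(n,"top")[:2]: print("top",d,ray("top",d["at"],24))
E
```

```text
[405.  272.5 137.9] [0.999 0.051 0.001 0.006]
bar [119.4 317.6] 0.76 [484.6 281.5]
rack [ 22.7 310.9] 0.98 [547.5 292.2]
top {'at': [272.1, 191.4], 'p': 0.72} [484.12360349 279.19970013  24.        ]
```

View pics/w8.png

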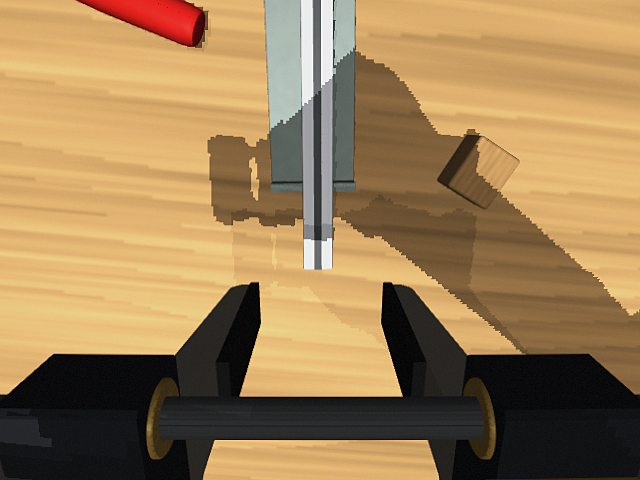

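The bar rests on the lip and rack floor, straight, with its front end at (318,240). Regripping at its middle, (485,281).

{"api": "play_rows", "payload": {
  "rows": [
    {"translation":[3.5,0.4,-2],"roll":0,"fingers":0.2},
    {"translation":[4,0.4,-3],"roll":0,"fingers":0.2},
    {"translation":[0,0,-2],"roll":0,"fingers":0.2},
    {"translation":[0,0,0],"roll":0,"fingers":0.2},
    {"translation":[0,0,0],"roll":0,"fingers":0.2}
  ]
}}

```text
t: 24.32
position: [478.3, 278.4, 58.6]
tcp_rot: [0.999, 0.052, -0.003, 0.009]
contact_force: [0.8, -0.4, -0.4]
finger_gap: 0.601
```

{"api": "play_rows", "payload": {
  "rows": [
    {"translation":[0.6,0.2,-1.5],"roll":0,"fingers":0.2},
    {"translation":[0,0,-1],"roll":0,"fingers":0.2},
    {"translation":[0,0,0],"roll":0,"fingers":0.2},
    {"translation":[0,0,0],"roll":0,"fingers":0.2}
  ]
}}

```text
t: 24.82
position: [484.8, 281.0, 33.2]
tcp_rot: [0.999, 0.052, -0.002, 0.009]
contact_force: [-0.4, -0.3, 0.1]
finger_gap: 0.6
```

{"api": "play_rows", "payload": {
  "rows": [
    {"translation":[0,0,-0.8],"roll":0,"fingers":0.2},
    {"translation":[0,0,0],"roll":0,"fingers":-0.2},
    {"translation":[0,0,0],"roll":0,"fingers":-1},
    {"translation":[0,0,0],"roll":0,"fingers":-1},
    {"translation":[0,0,0],"roll":0,"fingers":-1},
    {"translation":[0,0,0],"roll":0,"fingers":-1},
    {"translation":[0,0,0],"roll":0,"fingers":-1}
  ]
}}

```text
t: 25.7
position: [485.2, 281.3, 25.6]
tcp_rot: [0.999, 0.052, -0.001, 0.008]
contact_force: [0.1, 0.6, -1.2]
finger_gap: 0.215
```

{"api": "play_rows", "payload": {
  "rows": [
    {"translation":[0,0,1.5],"roll":0,"fingers":-1},
    {"translation":[0,0,2.5],"roll":0,"fingers":-1},
    {"translation":[0,0,4],"roll":0,"fingers":-1},
    {"translation":[0,0,4],"roll":0,"fingers":-1},
    {"translation":[0,0,1],"roll":0,"fingers":-1},
    {"translation":[0,-2,0],"roll":-0.05,"fingers":-1},
    {"translation":[0,-3,0],"roll":-0.05,"fingers":-1},
    {"translation":[0,-4,0],"roll":-0.05,"fingers":-1},
    {"translation":[0,-4,0],"roll":0,"fingers":-1},
    {"translation":[0,-4,0],"roll":0,"fingers":-1}
  ]
}}

```text
t: 26.95
position: [479.0, 101.4, 156.7]
tcp_rot: [1.0, -0.028, -0.007, 0.01]
contact_force: [0.4, -0.3, -1.2]
finger_gap: 0.21
```

{"api": "play_rows", "payload": {
  "rows": [
    {"translation":[0.5,-4,0],"roll":0,"fingers":-1},
    {"translation":[0.9,-4,0],"roll":0,"fingers":-1},
    {"translation":[0.9,-4,0],"roll":0,"fingers":-1},
    {"translation":[0.9,-4,0],"roll":0,"fingers":-1},
    {"translation":[0.9,-4,0],"roll":0,"fingers":-1},
    {"translation":[0.9,-4,0],"roll":0,"fingers":-1},
    {"translation":[0.9,-4,0],"roll":0,"fingers":-1},
    {"translation":[0.9,-4,0],"roll":0,"fingers":-1},
    {"translation":[0.9,-3,0],"roll":0,"fingers":-1},
    {"translation":[0.5,-2,0],"roll":0,"fingers":-1}
  ]
}}

```text
t: 28.2
position: [540.4, -295.9, 140.1]
tcp_rot: [0.999, -0.045, -0.024, 0.011]
contact_force: [-0.3, 0.9, -1.0]
finger_gap: 0.211
```

{"api": "play_rows", "payload": {
  "rows": [
    {"translation":[1.2,0.2,-1],"roll":0.04,"fingers":-1},
    {"translation":[0.8,0.2,-2],"roll":0,"fingers":-1},
    {"translation":[0,0,-2],"roll":0,"fingers":-1},
    {"translation":[0,0,0],"roll":0,"fingers":-1},
    {"translation":[0,0,0],"roll":0,"fingers":-1}
  ]
}}

```text
t: 28.82
position: [559.2, -287.5, 83.1]
tcp_rot: [0.999, -0.023, -0.027, 0.009]
contact_force: [0.1, -0.6, -0.7]
finger_gap: 0.211
```

```bash
python3 look.py w9 bar,long_tray,foot_large 70; python3 - <<'E'
from h import *
print(Ro.from_quat(arm.state()["tcp_rot"]).as_matrix().round(3))
im=cams.grab_frame("side");cv2.imwrite("pics/s9.png",np.hstack([cv2.resize(im[60:260,330:530],(400,400)),cv2.resize(cams.grab_frame("wrist"),(400,400))])[:,:,::-1])
E
```

```text
[ 559.2 -287.5   83.1] [ 0.999 -0.023 -0.027  0.009]
bar [303.4 316.4] 0.87 [ 552.2 -285. ]
foot_large [190.1  35.9] 0.56 [ 601.8 -115.8]
[[ 0.998 -0.047 -0.053]
 [-0.048 -0.999 -0.018]
 [-0.052  0.021 -0.998]]
```

View pics/s9.png

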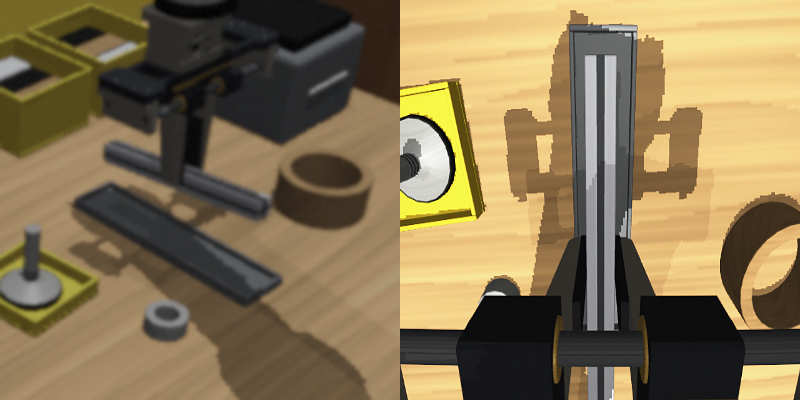

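```bash
python3 - <<'E'
from h import *
print(ray("wrist",(66,320),81), ray("wrist",(30,323),12))
c=np.array([561.6,-292.2]);print(c+119*np.array([np.cos(.047),-np.sin(.047)]))
E
```

```text
[ 658.58835464 -292.72491482   81.        ] [ 680.46314988 -296.67425474   12.        ]
[ 680.46858869 -297.79094107]
```

The bar is held over the tray with its far end at x=659, and the tray estimate is confirmed. Lowering.

{"api": "play_rows", "payload": {
  "rows": [
    {"translation":[0.2,-0.4,-1.5],"roll":0,"fingers":-1},
    {"translation":[0,0,-1.8],"roll":0,"fingers":-1},
    {"translation":[0,0,-1.2],"roll":0,"fingers":-1},
    {"translation":[0,0,0],"roll":0,"fingers":-1},
    {"translation":[0,0,0],"roll":0,"fingers":-1}
  ]
}}

```text
t: 29.75
position: [560.7, -293.0, 34.9]
tcp_rot: [0.999, -0.024, -0.027, 0.009]
contact_force: [0.4, 1.5, -0.2]
finger_gap: 0.211
```

{"api": "play_rows", "payload": {
  "rows": [
    {"translation":[0,0,-0.6],"roll":0,"fingers":-1},
    {"translation":[0,0,-0.3],"roll":0,"fingers":-1},
    {"translation":[0,0,0],"roll":0,"fingers":-1}
  ]
}}

```text
t: 30.12
position: [561.4, -293.2, 26.2]
tcp_rot: [0.999, -0.024, -0.026, 0.01]
contact_force: [0.6, 0.2, -1.2]
finger_gap: 0.216
```

{"api": "play_rows", "payload": {
  "rows": [
    {"translation":[0,0,-0.3],"roll":0,"fingers":-1},
    {"translation":[0,0,-0.3],"roll":0,"fingers":-1},
    {"translation":[0,0,0],"roll":0,"fingers":-1}
  ]
}}

```text
t: 30.5
position: [561.6, -293.7, 21.0]
tcp_rot: [0.999, -0.024, -0.026, 0.01]
contact_force: [-1.4, 0.7, 1.4]
finger_gap: 0.212
```

{"api": "play_rows", "payload": {
  "rows": [
    {"translation":[0,0,-0.3],"roll":0,"fingers":-1},
    {"translation":[0,0,-0.3],"roll":0,"fingers":-1},
    {"translation":[0,0,0],"roll":0,"fingers":-1}
  ]
}}

```text
t: 30.88
position: [561.7, -293.9, 14.9]
tcp_rot: [0.999, -0.024, -0.025, 0.01]
contact_force: [-2.2, -0.0, 2.0]
finger_gap: 0.215
```

{"api": "play_rows", "payload": {
  "rows": [
    {"translation":[0,0,0],"roll":0,"fingers":-0.55},
    {"translation":[0,0,0],"roll":0,"fingers":-0.45},
    {"translation":[0,0,0],"roll":0,"fingers":-0.3},
    {"translation":[0,0,0],"roll":0,"fingers":-0.2},
    {"translation":[0,0,2],"roll":0,"fingers":-0.2},
    {"translation":[0,0,4],"roll":0,"fingers":-0.2},
    {"translation":[0,0,5],"roll":0,"fingers":0},
    {"translation":[-5,0,5],"roll":0,"fingers":0},
    {"translation":[-6,0,2],"roll":0,"fingers":0},
    {"translation":[0,0,0],"roll":0,"fingers":0}
  ]
}}

```text
t: 32.12
position: [457.0, -293.4, 199.4]
tcp_rot: [0.999, -0.024, -0.022, 0.012]
contact_force: [1.4, -0.9, 0.0]
finger_gap: 0.501
```

```bash
python3 look.py w10 bar,long_tray,foot_large,foot_medium,foot_small 14; python3 - <<'E'
from h import *
im=cams.grab_frame("top")
for n in ("bar","foot_large","foot_medium","foot_small"):
  for d in spotter.place_of(n,"top")[:1]: print(n,d["p"],ray("top",d["at"],14 if n=="bar" else 4))
s=cams.grab_frame("side")
w=cv2.imread("pics/w10.png")[:,:,::-1]
cv2.imwrite("pics/f.png",np.hstack([cv2.resize(s[130:330,200:500],(450,300)),cv2.resize(w,(350,300))])[:,:,::-1])
E
```

```text
[ 457.  -293.4  199.4] [ 0.999 -0.024 -0.022  0.012]
bar [ 75.  309.4] 0.73 [ 563.2 -293.8]
long_tray [ 72.5 302.8] 0.55 [ 566.1 -288.5]
foot_large [33.6 87. ] 0.71 [ 604.  -117.4]
bar 0.61 [ 561.40309729 -298.55618723   14.        ]
foot_large 0.58 [ 598.61636158 -121.84629847    4.        ]
foot_medium 0.71 [617.04914854   7.02884318   4.        ]
foot_small 0.58 [624.47312971 128.89470588   4.        ]
```

View pics/f.png

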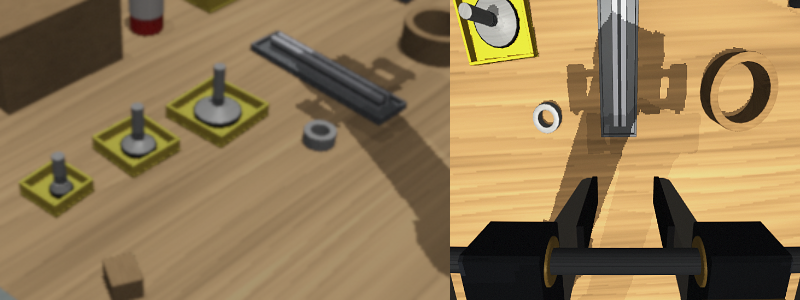

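All three feet are upright and centred, and the bar lies flat and central in the long tray. Handing in.

```bash
python3 -c "
from workcell import arm
print(arm.hand_in())"
```

```text
the job is handed in; nothing more can be done
None
```

The job is done and handed in at about 32 s on the robot clock. The hand-in gives no verdict, so the results below are from my own checks.

- **Feet:** I gripped each foot by its stem and set it in the tray of its size. The last pictures show all three upright. From close wrist views just after each was set down, they were within about 1 mm (large), 2 mm (medium) and 4 mm (small) of the tray centres.
- **Extrusion:** I lifted its front end over the lip, drew it forward 65 mm, rested it on the lip and rack floor, and gripped it again at its middle. It now looks flat in the long tray, about 2 mm from the tray centre both ways, with its angle matching the tray's.
- **Robot:** The gripper is open and clear, 199 mm above the table.

**Disagreements:** The final top-camera detections put the parts up to about 6 mm from where the close views did, still well inside the limits. The tool picked up about 0.05 rad of tilt on the way, so the bar came down far end first. I pressed it down lightly before letting go.

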